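# Fit a drill chuck to its taper arbor

### The job

Fit the drill chuck to its arbor: take the steel arbor out of the tool stand, stand its taper in the socket of the chuck on the wooden block and let go of it, then tap it tight with the brass bar down on its stud, firmly but lightly, never with a blow above 35 N, and stand the bar back upright on the bench. Then lift chuck and arbor together by the arbor alone, so that only the taper holds the chuck, and hang the chuck nose down in the big hole of the tool stand. Leave the flange, the screwdriver and the mug where they are.

Things in the scene. Friction and masses are not known exactly. Their poses are not given: they have to be found in the camera images.
- arbor_grip (a point): Polished steel chuck arbor, 0.16 kg, upright, its taper hanging in the small hole of the tool stand, its collar (23 mm across, 6 mm thick) resting on the stand's top. Above the collar a round shank 16 mm across, 50 mm long, to grasp; on its top a dark stud 12 mm across, cut to length: 3 to 15 mm stand out, so feel or look for its top. This point: middle of the shank, on the axis; z up.
- arbor_tip (a point): Centre of the arbor's small lower end, 63 mm below the middle of its shank; same axes. The taper runs from here 32 mm up to the collar, 12.8 mm across growing to 16 mm, its tip bevelled.
- chuck: Keyless drill chuck, 0.4 to 0.5 kg, 85 mm high, standing nose down in the wooden block's recess: steel nose 36 mm across and 25 mm high (lower edge bevelled 4 x 7 mm), above it a dark ribbed sleeve 43 mm across and 60 mm high. Origin at the centre of the nose's underside, z along the axis to the socket in its top; its yaw is of no account.
- chuck_mouth (a point): Mouth of the taper socket in the chuck's top, 85 mm above its origin, bevelled 22 to 16 mm across. The arbor comes tight with its tip about 20 mm deep, up to 4 mm more or less from case to case: feel for it. From there about 7 N per mm; the collar stays clear. Tapped with 20 to 30 N, friction carries the chuck; merely set in, it may drop. A bar moved faster than 30 mm/s hits too hard.
- block: Hardwood knocking block fixed on the bench, 100 x 100 x 30 mm, with a round recess 38 mm across and 10 mm deep in its top that holds the chuck's nose. Origin at the centre of its underside.
- bar: Brass tapping bar, round, 22 mm across, 110 mm long, 0.33 kg, standing upright on the bench; either end is good to strike with. Origin at the centre of its lower end, z along its axis.
- bar_center (a point): Centre of the brass bar, 55 mm above its lower end.
- stand: Blue anodised aluminium tool stand fixed on the bench, 150 (x) x 80 (y) x 40 mm high, with two round holes 36 mm deep: the big one, 40 mm across, 33 mm from the middle towards its -x end, and the small one, 19.5 mm across, 40 mm from the middle towards +x, where the arbor stands. Origin at the centre of its underside.
- stand_hole (a point): Centre of the big hole's mouth, level with the stand's top (40 mm above the bench). The chuck's nose fits in; the shoulder under its sleeve comes to rest on the stand's top, the chuck's origin then 25 mm below this point.
- flange_center (a point): Bystander: stainless blank flange, 55 mm across, 22 mm high, lying on the bench; this is its centre.
- driver: Bystander: screwdriver with a red handle, 170 mm long, lying on the bench; x along it.
- mug: Bystander: blue mug, 80 mm across, 90 mm high, origin at the centre of its underside.
Not all that is in view belongs to the job. There is more than one size of the stand; the job needs the smallest.

How it is judged (in metres and radians):
On the way, in this order (a step that is already met when the one before it is completed fails the run):
1. the arbor stands in the chuck's socket, let go (horizontal distance between arbor_tip and chuck below 0.006 m and z of arbor_tip in the frame of chuck between 0.052 and 0.072 m and contact force between the fingers and arbor below 0.1 N), for 0.2 s.
2. the brass bar strikes the arbor with more than 18 N (contact force between bar and arbor above 18 N and horizontal distance between arbor_tip and chuck below 0.006 m).
3. chuck and arbor hang from the gripper by the arbor alone, clear of the block (height (world z) of chuck above 0.04 m and contact force between chuck and block below 0.1 N and contact force between the fingers and arbor above 1 N and contact force between the arm and chuck below 0.1 N and z of arbor_tip in the frame of chuck below 0.072 m), for 0.3 s.
At the end, for the whole second after the job is handed in: The chuck hangs nose down in the big hole of the stand (6 mm of its centre, within 5 mm of resting, 0.1 rad of upright), the arbor still in its socket (small end 13 to 33 mm below the mouth, in line to 0.07 rad); the bar stands upright on the bench; all at rest, released (horizontal distance between chuck and stand_hole below 0.006 m and z of chuck in the frame of stand_hole below -0.02 m and angle between each of chuck, bar's own z axis and vertical below 0.1 rad and z of arbor_tip in the frame of chuck between 0.052 and 0.072 m and angle between the z axis of arbor_tip and the z axis of chuck, either way round below 0.07 rad and height (world z) of bar below 0.006 m and linear speed of each of chuck, bar below 0.02 m/s); the robot touches nothing.
It fails at once if the brass bar hits the arbor with more than 35 N, or the chuck is driven onto the block with more than 45 N (contact force between bar and arbor above 35 N or contact force between chuck and block above 45 N).
It fails at once if the gripper lifts the chuck by its body (contact force between the fingers and chuck above 1 N and height (world z) of chuck above 0.03 m).
It fails at once if a bystander is moved by more than 30 mm (distance of any of flange_center, driver, mug from where it was at the start of the episode above 0.03 m).
It also fails if it takes over 72 s, if anything falls off the work surface, if the arm or the gripper's body presses on something with over 40 N, if the wrist force passes 120 N, or if a joint passes its speed limit or range.

### The arm

A 6-joint arm with a two-finger parallel gripper is mounted at the origin on the work surface. World frame = base frame: x ahead of the robot, y to its left, z up, the work surface at z = 0. Lengths are in m, angles in degrees, forces in N, time in s.
With the tool pointing down it reaches from about 0.3 to 0.75 m from the base axis. Payload 8.5 kg.
Tool frame: the origin (TCP) lies on the centre line of the jaws, within the pads' length; the fingertips stand 19 mm ahead of it and the grasp point (between the pads) is the TCP; z points along the fingers, x is the direction in which the jaws open and shut, and the axes are right-handed (so a half turn about z gives the same grasp; the last joint's range is limited). The gripper opens to 85 mm and grips with 20 to 120 N. Pads are 22 mm wide; open, the fingers measure 114 mm over their backs; the gripper's body (76 mm by 85 mm) begins 54 mm behind the grasp point. The pads swing forward as they close: fully open they stand 13 mm farther back than shut.
Start: joints at [55.846, 21.807, 74.336, -0, 83.858, -12.336], TCP at [0.204, 0.511, 0.25] pointing down, gripper open.
Joint ranges: [-178.18, 178.18], [-50.72, 133.34], [12.68, 142.11], [-81.47, 261.47], [9.98, 163.14], [-165.26, 165.26]. Speed limits (degrees/s): [136.94, 136.94, 180, 180, 180, 180].

### API

Orientations are given as a 3x3 rotation matrix whose columns are the frame's x, y, z axes.
In Python, from rig import env, cams, order gives the robot as it stands.
- The arm moves only by the tool step_arm, never from a script. Its argument "steps" is a list of rows, each an object with "xyz": the shift along the tool's x, y, z normalised to -1 to 1, where 1 is 0.04 m, a list of three; "turn": the turn, a rotation vector about the tool's x, y, z normalised to -1 to 1, where 1 is 0.08 rad, a list of three; "gripper": the gripper command: -1 is shut, 1 is fully open, values between are in proportion. A call has 1 to 20 rows; each row shifts and turns the commanded pose from where the row before left it, along the tool's axes as they then stand; what a row does not reach is not made up. A row lasts 1/12 s, in which the tool goes at most 41.7 mm and 7.16 degrees, less where a joint would pass 70% of its speed; a pose out of reach is approached as far as the arm can. A call with a number of a shift or a turn outside -1 to 1 is refused whole. A call with a gripper value outside its range is refused whole. The fingers move at their own pace and stop on an object; "squeeze" is the grip in N (left out, the last holds). Time passes only in rows, so rows that do not move let the fingers close. It gives the time, the measured TCP pose, the force and the opening at its end, in the units of the state.
- env.observe(): the state, without advancing time (a new reading comes with each control period).
- cams.get_image(name): name is "side" or "top" or "wrist"; returns (picture, depth): 480x640x3 uint8, red, green, blue; 480x640 float32, m along the optical axis (not along the pixel's ray), 0 where there is no reading.
- cams.camera_info(name): a dict with "fx", "fy", "cx", "cy" (pixels), "extrinsics" (4x4, takes a point from camera to world coordinates). Camera axes: x right, y down, z forward; pixel columns grow to the right and rows downward; lengths in m; the calibration is good to about 2 mm. A picture is of the moment at which its call begins: read the wrist's pose just before it. camera_info takes no time and is no camera call; for the wrist camera it gives the pose at the moment of the call.
- order.close_job(): hands the job in, once; it reports no verdict.
The state is a dict: "time_s": time; "q": joint angles; "qvel": joint speeds; "joint_efforts": joint torques, N m; "position": TCP position; "tool_rot": TCP orientation; "ft_force": force on the tool from outside, world axes, zero at the start; "wrist_torque": the same for the moment, N m; "grip_width": finger opening in m.
Only numpy, scipy, OpenCV 4.12 (cv2) and the standard library are available. Lean on these libraries where they do the work, as an engineer would, in place of code of your own. Each camera call takes 0.05 s, during which the arm holds its last target. There are 200 camera calls.

## Working session

There is one attempt and no reset: what is moved stays moved. The work goes in short steps, Python scripts to look and compute and a tool call to move; the robot and the scene stay as the last step left them, time stands still between calls to the robot, and variables do not carry over. Pictures are saved under pics/ and viewed, about 8 in all and at most 12, crops included, and the job is handed in when it is done.

Besides the shell and the picture viewer there is one more tool, called after ">>>" as name([rows], argument=value, ...), one row to a line, values as JSON. step_arm: Moves the arm, as the interface text tells. Scaled input: -1 to 1 covers 0.04 m each way for a shift and 0.08 rad each way for a turn. Its arguments: {"type":"object","properties":{"steps":{"type":"array"},"squeeze":{"type":"number"}},"required":["steps"]}

```bash
ls; mkdir -p pics; cat > h.py <<'E'
import numpy as np, cv2
from rig import env, cams, order
def shot(n,save=None):
    ci=cams.camera_info(n); im,d=cams.get_image(n)
    if save: cv2.imwrite('pics/'+save,im[:,:,::-1]); np.savez('pics/'+save+'.npz',im=im,d=d,E=ci['extrinsics'],K=[ci['fx'],ci['fy'],ci['cx'],ci['cy']])
    return im,d,ci
def ray(ci,u,v):
    E=np.array(ci['extrinsics']); r=E[:3,:3]@np.array([(u-ci['cx'])/ci['fx'],(v-ci['cy'])/ci['fy'],1.]); return E[:3,3],r
def onz(ci,u,v,z):
    o,r=ray(ci,u,v); return o+r*(z-o[2])/r[2]
def cloud(ci,d):
    v,u=np.mgrid[:480,:640]; E=np.array(ci['extrinsics'])
    p=np.stack([(u-ci['cx'])/ci['fx']*d,(v-ci['cy'])/ci['fy']*d,d],-1); return p@E[:3,:3].T+E[:3,3]
def st():
    s=env.observe(); print('t',round(s['time_s'],2),'p',np.round(s['position'],4),'F',np.round(s['ft_force'],2),'w',round(s['grip_width'],4)); return s
E
python3 - <<'E'
from h import *
s=st(); print(np.round(s['tool_rot'],3))
for n in ('top','side'):
    im,d,ci=shot(n,n+'0.png'); print(n,ci['fx'],np.round(ci['extrinsics'],3).tolist())
a=cv2.imread('pics/top0.png');b=cv2.imread('pics/side0.png')
cv2.imwrite('pics/both.png',np.vstack([a,b])[:, :] if 0 else cv2.resize(np.hstack([a,b]),(800,300)))
E
```

```text
pics
t 0.0 p [0.2043 0.5104 0.2497] F [ 0.47 -0.17 -0.77] w 0.0855
[[ 0.372  0.928 -0.001]
 [ 0.928 -0.372 -0.001]
 [-0.001 -0.    -1.   ]]
top 446.5630551099658 [[-0.015, -0.994, 0.107, 0.388], [-1.0, 0.014, -0.009, 0.019], [0.008, -0.107, -0.994, 0.993], [0.0, 0.0, 0.0, 1.0]]
side 547.229610657155 [[0.964, -0.195, 0.18, 0.227], [-0.265, -0.701, 0.661, -0.931], [-0.003, -0.685, -0.728, 1.137], [0.0, 0.0, 0.0, 1.0]]
```

View pics/top0.png

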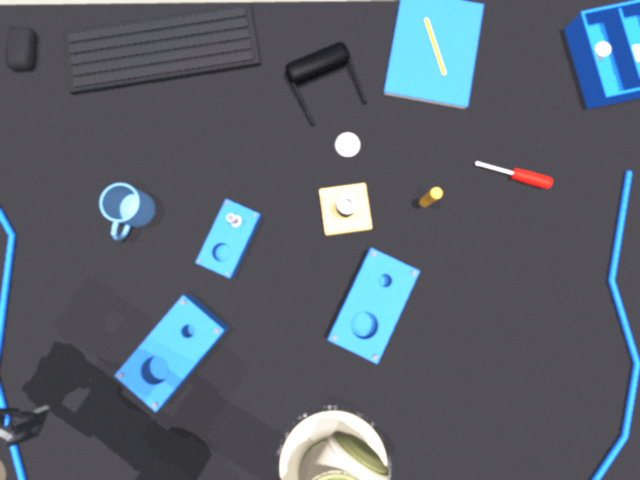

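View pics/side0.png

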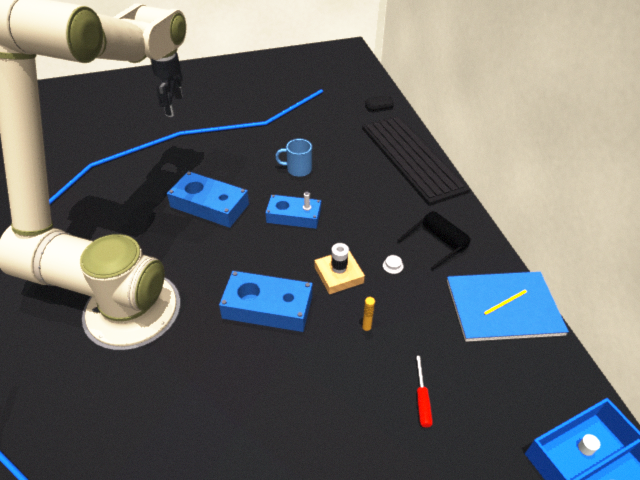

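The two pictures show three blue stands: top view (228,238), (170,352) and (374,305). The smallest, at (228,238), holds the arbor at (234,221). The chuck is on the block at (346,205), the brass bar at (431,197) (the pencil at (435,46) is a lookalike), the flange at (347,144), the driver at (515,175) and the mug at (127,205).

```bash
python3 - <<'E'
from h import *
im,d,ci=shot('top'); hsv=cv2.cvtColor(im,cv2.COLOR_RGB2HSV); P=cloud(ci,d)
def comp(mask,u,v):
    n,l,s,c=cv2.connectedComponentsWithStats(mask.astype(np.uint8)); ys,xs=np.where(mask); i=np.argmin((xs-u)**2+(ys-v)**2); return l==l[ys[i],xs[i]]
blue=(hsv[...,0]>95)&(hsv[...,0]<115)&(hsv[...,1]>120)&(hsv[...,2]>60)
for nm,u,v in(('small',215,235),('b1',150,345),('b2',350,300)):
    m=comp(blue,u,v); m&=(abs(P[...,2]-.04)<.008) if nm=='small' else m
    c=cv2.findContours(m.astype(np.uint8),0,1)[0]; c=max(c,key=cv2.contourArea)
    q=np.array([onz(ci,*p,0.04)[:2] for p in c[:,0]]).astype(np.float32); r=cv2.minAreaRect(q); print(nm,np.round(r[0],4),np.round(r[1],4),r[2], np.median(P[m][:,2]))
wood=(hsv[...,0]>8)&(hsv[...,0]<30)&(hsv[...,1]>50)&(hsv[...,2]>120)
m=comp(wood,330,220); c=max(cv2.findContours(m.astype(np.uint8),0,1)[0],key=cv2.contourArea)
q=np.array([onz(ci,*p,0.03)[:2] for p in c[:,0]]).astype(np.float32); r=cv2.minAreaRect(q); print('block',np.round(r[0],4),np.round(r[1],4),r[2])
def hi(nm,u,v,R,z0,z1):
    s=np.zeros((480,640),bool); s[v-R:v+R,u-R:u+R]=1; s&=(P[...,2]>z0)&(P[...,2]<z1)
    ys,xs=np.where(s); print(nm,s.sum(),np.round(np.median(P[s],0),4), np.round(P[s].max(0),4), np.round(P[s].min(0),4), xs.mean(),ys.mean())
hi('chucktop',346,205,14,.095,.115); hi('bartop',434,192,14,.1,.12); hi('arbor collar',234,221,10,.043,.055); hi('arbor top',234,219,12,.07,.13)
hi('flange',347,144,18,.015,.03)
s=cv2.resize(im[170:290,180:300][:,:,::-1],(400,400)); s2=cv2.resize(im[150:270,320:440][:,:,::-1],(400,400)); cv2.imwrite('pics/crop1.png',np.hstack([s,s2]))
E
```

```text
small [0.487  0.2365] [0.0422 0.1423] 65.41759490966797 0.03931395919591174
b1 [0.2472 0.332 ] [0.1219 0.2274] 49.492149353027344 0.05470163450567167
b2 [ 0.3367 -0.0917] [0.1221 0.2183] 63.419918060302734 0.039539211826304654
block [ 0.5347 -0.0262] [0.0515 0.0261] 59.79364013671875
chucktop 310 [ 0.543  -0.0364  0.1041] [ 0.564  -0.0147  0.1085] [ 0.5227 -0.0573  0.0952] 346.5870967741935 202.97096774193548
bartop 102 [ 0.56   -0.2143  0.1092] [ 0.5707 -0.2043  0.1137] [ 0.5503 -0.225   0.101 ] 435.02941176470586 192.95098039215685
arbor collar 45 [0.5141 0.1954 0.0456] [0.5353 0.2234 0.0546] [0.4987 0.183  0.0432] 235.3111111111111 221.33333333333334
arbor top 69 [0.5168 0.1986 0.0958] [0.5258 0.2084 0.101 ] [0.5106 0.1921 0.0708] 230.94202898550725 217.92753623188406
flange 279 [ 0.6953 -0.0451  0.0212] [ 0.7168 -0.0246  0.0253] [ 0.6753 -0.0652  0.0152] 347.20071684587816 142.19713261648747
```

View pics/crop1.png

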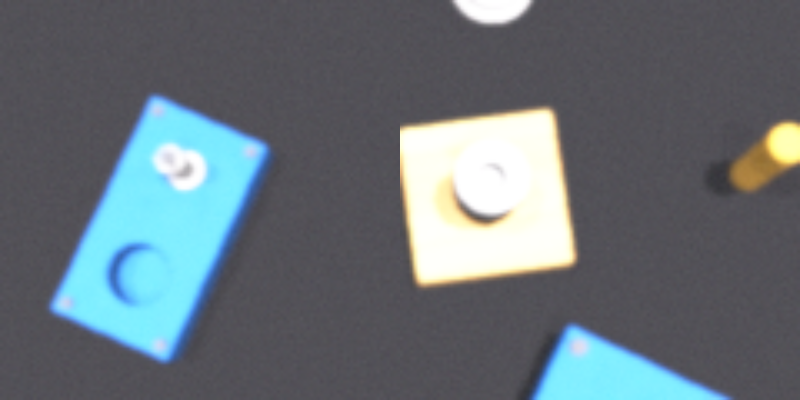

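>>> step_arm([
  {"xyz": [-0.36,0.84,0],"turn": [0,0,0],"gripper": 0.2},
  {"xyz": [-0.36,0.84,0],"turn": [0,0,0],"gripper": 0.2},
  {"xyz": [-0.36,0.84,0],"turn": [0,0,0],"gripper": 0.2},
  {"xyz": [-0.36,0.84,0],"turn": [0,0,0],"gripper": 0.2},
  {"xyz": [-0.36,0.84,0],"turn": [0,0,0],"gripper": 0.2},
  {"xyz": [-0.36,0.84,0],"turn": [0,0,0],"gripper": 0.2},
  {"xyz": [-0.36,0.84,0],"turn": [0,0,0],"gripper": 0.2},
  {"xyz": [-0.36,0.84,0],"turn": [0,0,0],"gripper": 0.2},
  {"xyz": [-0.36,0.84,0],"turn": [0,0,0],"gripper": 0.2},
  {"xyz": [-0.36,0.84,0],"turn": [0,0,0],"gripper": 0.2},
  {"xyz": [-0.36,0.84,0],"turn": [0,0,0],"gripper": 0.2},
  {"xyz": [-0.36,0.84,0],"turn": [0,0,0],"gripper": 0.2},
  {"xyz": [0,0,0],"turn": [0,0,0],"gripper": 0.2},
  {"xyz": [0,0,0],"turn": [0,0,0],"gripper": 0.2},
], squeeze=60)

```text
time_s: 1.32
position: [0.5153, 0.199, 0.2496]
tool_rot: [[0.374, 0.927, -0.001], [0.927, -0.374, -0.0], [-0.001, -0.001, -1.0]]
ft_force: [-0.3, 0.9, 0.1]
grip_width: 0.0515
```

```bash
python3 - <<'E'
from h import *
s=st(); im,d,ci=shot('wrist','w1.png'); print(ci['fx'],ci['cx'],ci['cy'],np.round(ci['extrinsics'],3).tolist()); print(np.round(s['tool_rot'],4))
P=cloud(ci,d); print(d[d>0].min(), np.round(P[240,320],3))
E
```

```text
t 1.32 p [0.5153 0.199  0.2496] F [-0.25  0.9   0.09] w 0.0515
402.88671464385516 326.1040091450535 243.58165866755425 [[0.374, 0.884, 0.281, 0.443], [0.927, -0.357, -0.113, 0.229], [0.0, 0.303, -0.953, 0.373], [0.0, 0.0, 0.0, 1.0]]
[[ 3.743e-01  9.273e-01 -1.200e-03]
 [ 9.273e-01 -3.743e-01 -1.000e-04]
 [-5.000e-04 -1.100e-03 -1.000e+00]]
0.069237426 [0.536 0.185 0.04 ]
```

View pics/w1.png

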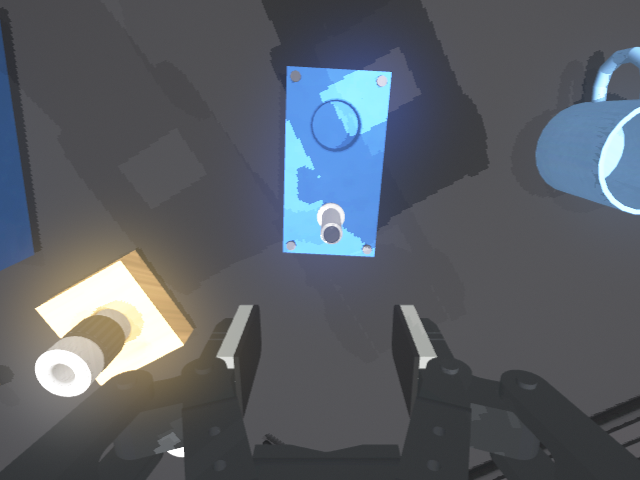

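The wrist view shows the small stand with the arbor (stud (331,234), collar (331,215)), the big hole at (335,125), screws near the corners, and the chuck mouth at (64,373).

```bash
python3 - <<'E'
from h import *
f=np.load('pics/w1.png.npz'); im,d=f['im'],f['d']; K=f['K']; ci=dict(fx=K[0],fy=K[1],cx=K[2],cy=K[3],extrinsics=f['E']); P=cloud(ci,d)
hsv=cv2.cvtColor(im,cv2.COLOR_RGB2HSV)
# stand corners
m=(hsv[...,0]>95)&(hsv[...,0]<125)&(hsv[...,1]>110)&(abs(P[...,2]-.04)<.006); w=np.zeros_like(m); w[50:270,270:410]=1; m&=w
c=max(cv2.findContours(m.astype(np.uint8),0,1)[0],key=cv2.contourArea)
q=np.array([onz(ci,*p,.04)[:2] for p in c[:,0]]).astype(np.float32); r=cv2.minAreaRect(q); print('stand',np.round(r[0],4),np.round(r[1],4),r[2])
h=np.zeros_like(m); h[90:165,290:380]=1; h&=(P[...,2]<.034)&(P[...,2]>-.01); ys,xs=np.where(h); print('holepix',xs.mean(),ys.mean(),xs.min(),xs.max(),ys.min(),ys.max())
a=np.array(r[0]); ang=np.deg2rad(r[2]); 
t=np.array([onz(ci,331,215,.046)[:2],onz(ci,335,125,.04)[:2]]); print('arbor collar, hole',np.round(t,4)); ax=(t[0]-t[1])/np.linalg.norm(t[0]-t[1]); print('pred arbor',np.round(a+.04*ax,4),'hole',np.round(a-.033*ax,4),ax)
s=np.zeros_like(m); s[200:250,312:350]=1
for z0,z1 in((.042,.05),(.09,.098),(.098,.115)):
    k=s&(P[...,2]>z0)&(P[...,2]<z1); ys,xs=np.where(k); print(z0,k.sum(), np.round(P[k].mean(0),4) if k.any() else '', (xs.min(),xs.max(),ys.min(),ys.max()) if k.any() else '')
k=s&(P[...,2]>.055); print('max z',np.percentile(P[k][:,2],[50,90,98]))
v,u=np.mgrid[:480,:640]; k=(u<130)&(v>320)&(abs(P[...,2]-.105)<.004); e=cv2.fitEllipse(cv2.findContours(k.astype(np.uint8),0,1)[0][0]) ; print('chuck',np.round(onz(ci,*e[0],.105),4),e)
E
```

```text
stand [0.4829 0.2193] [0.08 0.15] 64.97894287109375
holepix 335.8208121827411 125.01827411167513 302 360 95 150
arbor collar, hole [[0.5177 0.203 ]
 [0.4522 0.2327]]
pred arbor [0.5193 0.2028] hole [0.4528 0.2329] [ 0.91092953 -0.41256198]
0.042 242 [0.5144 0.2042 0.0457] (np.int64(318), np.int64(345), np.int64(201), np.int64(224))
0.09 211 [0.5169 0.2031 0.0953] (np.int64(321), np.int64(342), np.int64(221), np.int64(243))
0.098 194 [0.5189 0.2023 0.0992] (np.int64(324), np.int64(339), np.int64(227), np.int64(242))
max z [0.09557786 0.09949046 0.10046949]Traceback (most recent call last):
  File "<stdin>", line 15, in <module>
cv2.error: OpenCV(4.12.0) /io/opencv/modules/imgproc/src/shapedescr.cpp:361: error: (-201:Incorrect size of input array) There should be at least 5 points to fit the ellipse in function 'fitEllipseNoDirect'
```

>>> step_arm([
  {"xyz": [0.11,0.05,0.5],"turn": [0,0,0],"gripper": 0.0},
  {"xyz": [0,0,0.95],"turn": [0,0,0],"gripper": -0.1},
  {"xyz": [0,0,0.95],"turn": [0,0,0],"gripper": -0.1},
  {"xyz": [0,0,0.95],"turn": [0,0,0],"gripper": -0.1},
  {"xyz": [0,0,0.7],"turn": [0,0,0],"gripper": -0.1},
  {"xyz": [0,0,0.36],"turn": [0,0,0],"gripper": -0.1},
  {"xyz": [0,0,0],"turn": [0,0,0],"gripper": -0.2},
  {"xyz": [0,0,0],"turn": [0,0,0],"gripper": -0.4},
  {"xyz": [0,0,0],"turn": [0,0,0],"gripper": -0.7},
  {"xyz": [0,0,0],"turn": [0,0,0],"gripper": -1},
  {"xyz": [0,0,0],"turn": [0,0,0],"gripper": -1},
  {"xyz": [0,0,0],"turn": [0,0,0],"gripper": -1},
  {"xyz": [0,0,0],"turn": [0,0,0],"gripper": -1},
], squeeze=80)

```text
time_s: 2.45
position: [0.5182, 0.204, 0.0753]
tool_rot: [[0.372, 0.928, 0.002], [0.928, -0.372, 0.001], [0.001, 0.001, -1.0]]
ft_force: [-2.5, 1.2, 7.4]
grip_width: 0.0142
```

```bash
python3 - <<'E'
from h import *
st()
E
```

```text
t 2.45 p [0.5182 0.204  0.0753] F [-2.46  1.19  7.36] w 0.0142
```

>>> step_arm([
  {"xyz": [0,0,-0.1],"turn": [0,0,0],"gripper": -1},
  {"xyz": [0,0,-0.4],"turn": [0,0,0],"gripper": -1},
  {"xyz": [0,0,-0.8],"turn": [0,0,0],"gripper": -1},
  {"xyz": [0,0,-0.9],"turn": [0,0,0],"gripper": -1},
  {"xyz": [0,0,-0.9],"turn": [0,0,0],"gripper": -1},
  {"xyz": [0,0,-0.4],"turn": [0,0,0],"gripper": -1},
  {"xyz": [0,0,0],"turn": [0,0,0],"gripper": -1},
  {"xyz": [0,0,0],"turn": [0,0,0],"gripper": -1},
])

```text
time_s: 3.12
position: [0.5179, 0.2036, 0.2141]
tool_rot: [[0.372, 0.928, 0.001], [0.928, -0.372, 0.0], [0.001, 0.001, -1.0]]
ft_force: [-0.2, -0.4, -2.3]
grip_width: 0.0142
```

```bash
python3 - <<'E'
from h import *
s=st(); im,d,ci=shot('wrist','w2.png'); P=cloud(ci,d); print(np.round(s['tool_rot'],4).tolist())
cv2.imwrite('pics/w2c.png',im[180:480,:,::-1])
E
```

```text
t 3.12 p [0.5179 0.2036 0.2141] F [-0.19 -0.36 -2.27] w 0.0142
[[0.3717, 0.9283, 0.0012], [0.9283, -0.3717, 0.0001], [0.0005, 0.001, -1.0]]
```

View pics/w2c.png

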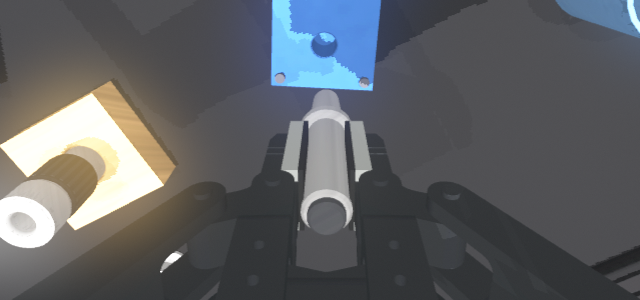

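```bash
python3 - <<'E'
from h import *
f=np.load('pics/w2.png.npz'); im,d=f['im'],f['d']; K=f['K']; ci=dict(fx=K[0],fy=K[1],cx=K[2],cy=K[3],extrinsics=f['E']); P=cloud(ci,d)
s=np.zeros(d.shape,bool); s[370:420,295:355]=1
T=np.array([.5179,.2036,.2141]);R=np.array([[.3717,.9283],[.9283,-.3717]])
for z0,z1 in((.225,.236),(.237,.246),(.239,.25)):
    k=s&(P[...,2]>z0)&(P[...,2]<z1)
    if k.any(): ys,xs=np.where(k); print(k.sum(),np.round(P[k].mean(0),4),np.round((P[k].mean(0)-T)[:2]@R,4),xs.mean(),ys.mean(),xs.min(),xs.max(),ys.min(),ys.max())
k=s&(P[...,2]>.2)&(P[...,2]<.26); print(np.percentile(P[k][:,2],[10,50,80,95]))
t=onz(ci,326,274,T[2]-.0653); print('tip front edge pix -> ',np.round(t,4),np.round((t-T)[:2]@R,4))
g=cv2.cvtColor(im,cv2.COLOR_RGB2GRAY); k=(g>225).astype(np.uint8); k[:360]=0;k[:,120:]=0
c=max(cv2.findContours(k,0,1)[0],key=cv2.contourArea); e=cv2.fitEllipse(c); print('top rim',e,np.round(onz(ci,*e[0],.105),4))
for (a,b) in ((22,402),): print('mouth',np.round(onz(ci,a,b,.105),4), np.round(P[b-3:b+4,a-3:a+4,2],3).min())
cv2.imwrite('pics/w2d.png',cv2.resize(im[170:470,0:150][:,:,::-1],(300,600),interpolation=2))
for r in range(265,300,4): print(r, g[r,310:345:2].tolist(), np.round(d[r,326],3))
E
```

```text
1228 [0.5178 0.204  0.2336] [ 0.0003 -0.0002] 325.4600977198697 383.9812703583062 297 354 370 410
1071 [0.5189 0.2028 0.2381] [-0.0004  0.0012] 322.9626517273576 397.8692810457516 295 346 370 419
115 [0.515  0.1971 0.2404] [-0.0071 -0.0003] 299.7739130434783 398.8521739130435 295 344 375 419
[0.23234958 0.23608485 0.2379989  0.23889867]
tip front edge pix ->  [0.5163 0.2049 0.1488] [ 0.0006 -0.002 ]
top rim ((24.57157325744629, 402.0941162109375), (48.627899169921875, 59.55690383911133), 121.83283996582031) [ 0.5437 -0.0311  0.105 ]
mouth [ 0.5429 -0.0327  0.105 ] 0.092
265 [197, 198, 199, 199, 198, 198, 198, 198, 198, 198, 198, 198, 198, 198, 199, 197, 197, 197] 0.319
269 [91, 90, 90, 90, 91, 90, 103, 119, 120, 115, 95, 96, 98, 101, 101, 107, 107, 115] 0.203
273 [90, 90, 90, 108, 151, 154, 155, 156, 154, 152, 157, 158, 156, 98, 88, 88, 88, 88] 0.198
277 [90, 90, 121, 149, 154, 156, 156, 156, 155, 153, 154, 158, 157, 156, 105, 88, 88, 88] 0.191
281 [89, 93, 147, 152, 156, 156, 158, 156, 156, 153, 153, 158, 157, 157, 139, 88, 87, 87] 0.185
285 [88, 121, 149, 155, 158, 159, 160, 160, 159, 155, 154, 156, 159, 157, 153, 104, 87, 88] 0.182
289 [103, 157, 165, 166, 167, 172, 178, 188, 186, 173, 174, 165, 164, 159, 157, 141, 87, 86] 0.168
293 [172, 209, 211, 214, 213, 215, 213, 211, 214, 214, 214, 209, 205, 202, 197, 189, 158, 159] 0.167
297 [212, 216, 215, 213, 213, 213, 215, 214, 211, 210, 207, 204, 202, 205, 211, 216, 210, 206] 0.167
```

>>> step_arm([
  {"xyz": [-0.5,0.35,0],"turn": [0,0,0],"gripper": -1},
  {"xyz": [-0.75,0.55,0],"turn": [0,0,0],"gripper": -1},
  {"xyz": [-0.75,0.55,0],"turn": [0,0,0],"gripper": -1},
  {"xyz": [-0.75,0.55,0],"turn": [0,0,0],"gripper": -1},
  {"xyz": [-0.75,0.55,0],"turn": [0,0,0],"gripper": -1},
  {"xyz": [-0.6,0.4,0],"turn": [0,0,0],"gripper": -1},
  {"xyz": [0,0,0],"turn": [0,0,0],"gripper": -1},
  {"xyz": [0,0,0],"turn": [0,0,0],"gripper": -1},
  {"xyz": [0,0,0],"turn": [0,0,0],"gripper": -1},
])

```text
time_s: 3.92
position: [0.566, 0.0079, 0.2124]
tool_rot: [[0.372, 0.928, -0.003], [0.928, -0.372, 0.001], [-0.0, -0.003, -1.0]]
ft_force: [0.6, 0.4, -2.0]
grip_width: 0.0139
```

```bash
python3 - <<'E'
from h import *
s=st(); im,d,ci=shot('wrist','w3.png'); P=cloud(ci,d); print(np.round(s['tool_rot'],4).tolist())
c=P[...,2]; k=(abs(c-.105)<.006)&(np.hypot(P[...,0]-.543,P[...,1]+.034)<.04); ys,xs=np.where(k); print(k.sum(),xs.min(),xs.max(),ys.min(),ys.max(),np.round(P[k].mean(0),4),np.percentile(c[k],[10,50,90]))
kk=k.astype(np.uint8); ct=max(cv2.findContours(kk,0,1)[0],key=cv2.contourArea); e=cv2.fitEllipse(ct); print('outer',e,np.round(onz(ci,*e[0],.105),4))
cv2.imwrite('pics/w3c.png',cv2.resize(im[100:400,100:400][:,:,::-1],(600,600)))
E
```

```text
t 3.92 p [0.566  0.0079 0.2124] F [ 0.57  0.41 -1.95] w 0.0139
[[0.3719, 0.9283, -0.0029], [0.9283, -0.3719, 0.0009], [-0.0003, -0.003, -1.0]]
3275 212 282 208 276 [ 0.5433 -0.0339  0.1044] [0.10281935 0.10461002 0.10562109]
outer ((246.9468994140625, 242.3027801513672), (67.26922607421875, 70.83566284179688), 112.51448059082031) [ 0.543  -0.0336  0.105 ]
```

View pics/w3c.png

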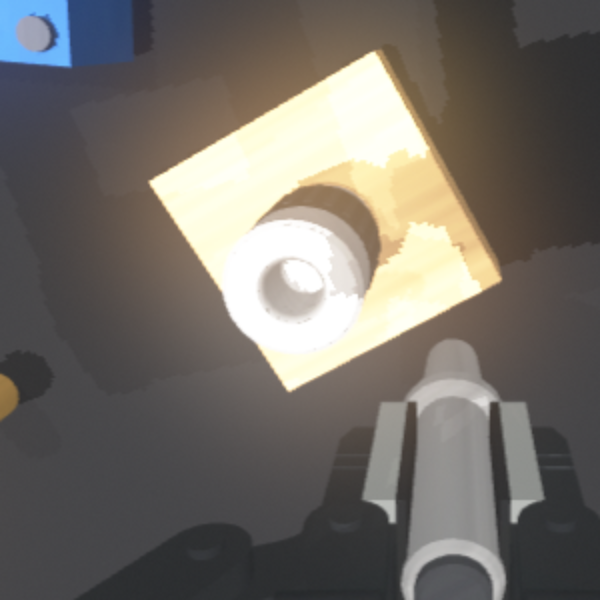

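>>> step_arm([
  {"xyz": [-0.5,-0.09,0],"turn": [0,0,0],"gripper": -1},
  {"xyz": [-0.5,-0.09,0],"turn": [0,0,0],"gripper": -1},
  {"xyz": [-0.19,0,0],"turn": [0,0,0],"gripper": -1},
  {"xyz": [0,0,0.3],"turn": [0,0,0],"gripper": -1},
  {"xyz": [0,0,0.4],"turn": [0,0,0],"gripper": -1},
  {"xyz": [0,0,0.2],"turn": [0,0,0],"gripper": -1},
  {"xyz": [0,0,0.1],"turn": [0,0,0],"gripper": -1},
  {"xyz": [0,0,0],"turn": [0,0,0],"gripper": -1},
  {"xyz": [0,0,0],"turn": [0,0,0],"gripper": -1},
])

```text
time_s: 4.72
position: [0.5425, -0.0336, 0.1743]
tool_rot: [[0.371, 0.929, 0.0], [0.929, -0.371, -0.0], [0.0, 0.0, -1.0]]
ft_force: [0.2, 0.2, -1.6]
grip_width: 0.0143
```

```bash
python3 - <<'E'
from h import *
s=st(); print(np.round(s['wrist_torque'],3)); im,d,ci=shot('wrist','w4.png')
cv2.imwrite('pics/w4c.png',cv2.resize(im[180:420,220:440][:,:,::-1],(550,600)))
im,d,ci=shot('side','s4.png')
E
```

```text
t 4.72 p [ 0.5425 -0.0336  0.1743] F [ 0.2   0.21 -1.56] w 0.0143
[-0.028 -0.017  0.011]
```

View pics/w4c.png

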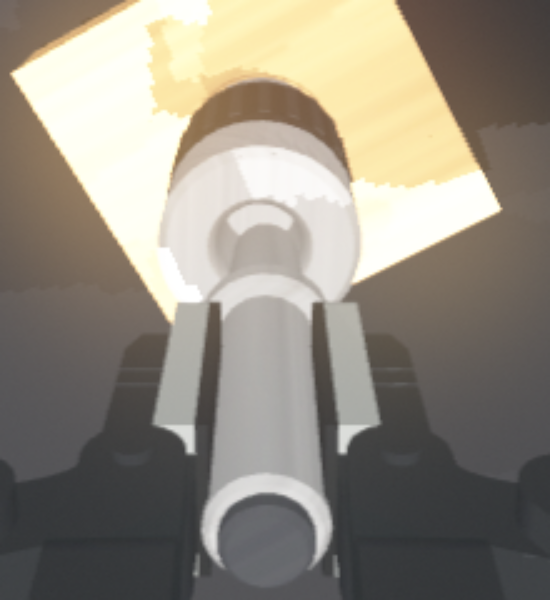

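>>> step_arm([
  {"xyz": [0,0,0.1],"turn": [0,0,0],"gripper": -1},
  {"xyz": [0,0,0.1],"turn": [0,0,0],"gripper": -1},
  {"xyz": [0,0,0.1],"turn": [0,0,0],"gripper": -1},
  {"xyz": [0,0,0.05],"turn": [0,0,0],"gripper": -1},
  {"xyz": [0,0,0],"turn": [0,0,0],"gripper": -1},
])

```text
time_s: 5.23
position: [0.542, -0.034, 0.1593]
tool_rot: [[0.372, 0.928, -0.001], [0.928, -0.372, 0.0], [-0.0, -0.001, -1.0]]
ft_force: [0.3, -0.4, -2.3]
grip_width: 0.0143
```

>>> step_arm([
  {"xyz": [0,0,0.04],"turn": [0,0,0],"gripper": -1},
  {"xyz": [0,0,0.04],"turn": [0,0,0],"gripper": -1},
  {"xyz": [0,0,0.04],"turn": [0,0,0],"gripper": -1},
  {"xyz": [0,0,0],"turn": [0,0,0],"gripper": -1},
])

```text
time_s: 5.57
position: [0.5421, -0.034, 0.1548]
tool_rot: [[0.372, 0.928, -0.0], [0.928, -0.372, 0.0], [-0.0, -0.0, -1.0]]
ft_force: [0.5, -0.4, -2.2]
grip_width: 0.0141
```

>>> step_arm([
  {"xyz": [0,0,0.03],"turn": [0,0,0],"gripper": -1},
  {"xyz": [0,0,0.03],"turn": [0,0,0],"gripper": -1},
  {"xyz": [0,0,0],"turn": [0,0,0],"gripper": -1},
])

```text
time_s: 5.82
position: [0.5422, -0.034, 0.1525]
tool_rot: [[0.372, 0.928, -0.0], [0.928, -0.372, -0.0], [-0.0, -0.0, -1.0]]
ft_force: [-0.0, -1.1, -2.6]
grip_width: 0.014
```

>>> step_arm([
  {"xyz": [0,0,0.03],"turn": [0,0,0],"gripper": -1},
  {"xyz": [0,0,0.03],"turn": [0,0,0],"gripper": -1},
  {"xyz": [0,0,0],"turn": [0,0,0],"gripper": -1},
])

```text
time_s: 6.07
position: [0.5423, -0.034, 0.1503]
tool_rot: [[0.372, 0.928, 0.0], [0.928, -0.372, -0.0], [-0.0, 0.0, -1.0]]
ft_force: [0.3, -0.2, -1.0]
grip_width: 0.0141
```

>>> step_arm([
  {"xyz": [0,0,0.03],"turn": [0,0,0],"gripper": -1},
  {"xyz": [0,0,0],"turn": [0,0,0],"gripper": -1},
])

```text
time_s: 6.23
position: [0.5424, -0.0341, 0.1494]
tool_rot: [[0.372, 0.928, 0.001], [0.928, -0.372, -0.0], [-0.0, 0.001, -1.0]]
ft_force: [0.6, -1.2, 2.1]
grip_width: 0.0137
```

>>> step_arm([
  {"xyz": [0,0,0.03],"turn": [0,0,0],"gripper": -1},
  {"xyz": [0,0,0],"turn": [0,0,0],"gripper": -1},
])

```text
time_s: 6.4
position: [0.5425, -0.0342, 0.1484]
tool_rot: [[0.372, 0.928, 0.001], [0.928, -0.372, -0.001], [-0.0, 0.001, -1.0]]
ft_force: [-1.0, -2.4, 4.6]
grip_width: 0.0146
```

>>> step_arm([
  {"xyz": [0,0,0.02],"turn": [0,0,0],"gripper": -1},
  {"xyz": [0,0,0],"turn": [0,0,0],"gripper": -1},
])

```text
time_s: 6.57
position: [0.5427, -0.0343, 0.1481]
tool_rot: [[0.372, 0.928, 0.002], [0.928, -0.372, -0.001], [-0.0, 0.002, -1.0]]
ft_force: [-0.5, -2.0, 8.0]
grip_width: 0.0142
```

>>> step_arm([
  {"xyz": [0,0,0],"turn": [0,0,0],"gripper": -0.8},
  {"xyz": [0,0,0],"turn": [0,0,0],"gripper": -0.5},
  {"xyz": [0,0,0],"turn": [0,0,0],"gripper": -0.2},
  {"xyz": [0,0,0],"turn": [0,0,0],"gripper": -0.1},
  {"xyz": [0,0,0],"turn": [0,0,0],"gripper": -0.1},
  {"xyz": [0,0,-0.4],"turn": [0,0,0],"gripper": -0.1},
  {"xyz": [0,0,-0.8],"turn": [0,0,0],"gripper": -0.1},
  {"xyz": [0,0,-0.8],"turn": [0,0,0],"gripper": -0.1},
  {"xyz": [0,0,-0.4],"turn": [0,0,0],"gripper": -0.1},
  {"xyz": [0,0,0],"turn": [0,0,0],"gripper": -0.1},
  {"xyz": [0,0,0],"turn": [0,0,0],"gripper": -0.1},
])

```text
time_s: 7.48
position: [0.5422, -0.0339, 0.2432]
tool_rot: [[0.372, 0.928, 0.001], [0.928, -0.372, -0.0], [0.0, 0.001, -1.0]]
ft_force: [-0.5, 0.2, -1.3]
grip_width: 0.0385
```

```bash
python3 - <<'E'
from h import *
s=st(); im,d,ci=shot('wrist','w5.png'); im2,d2,c2=shot('top','t5.png'); im3,d3,c3=shot('side','s5.png')
P=cloud(ci,d); k=(np.hypot(P[...,0]-.543,P[...,1]+.034)<.015)&(P[...,2]>.15)&(P[...,2]<.2); print(k.sum(),np.percentile(P[k][:,2],[50,90,98]))
for z0,z1 in((.11,.12),(.12,.13),(.164,.171),(.1715,.18)):
    q=k.copy()if z0>.15 else (np.hypot(P[...,0]-.543,P[...,1]+.034)<.015); q=q&(P[...,2]>z0)&(P[...,2]<z1); print(z0,q.sum(),np.round(P[q].mean(0),4) if q.any() else '')
Q=cloud(c2,d2); b=(np.hypot(Q[...,0]-.56,Q[...,1]+.2143)<.03)&(abs(Q[...,2]-.11)<.006); ys,xs=np.where(b); print('bar',np.round(Q[b].mean(0),4),onz(c2,xs.mean(),ys.mean(),.11))
cv2.imwrite('pics/c5.png',np.hstack([cv2.resize(im[:,:,::-1],(480,360)),cv2.resize(im3[190:340,270:404][:,:,::-1],(320,360))]))
E
```

```text
t 7.48 p [ 0.5422 -0.0339  0.2432] F [-0.54  0.23 -1.31] w 0.0385
946 [0.16871967 0.17217743 0.17283852]
0.11 386 [ 0.5395 -0.0329  0.1181]
0.12 124 [ 0.5386 -0.0321  0.1249]
0.164 385 [ 0.5418 -0.0341  0.1683]
0.1715 254 [ 0.544  -0.035   0.1721]
bar [ 0.5605 -0.2144  0.1091] [ 0.56029373 -0.21420138  0.11      ]
```

View pics/c5.png

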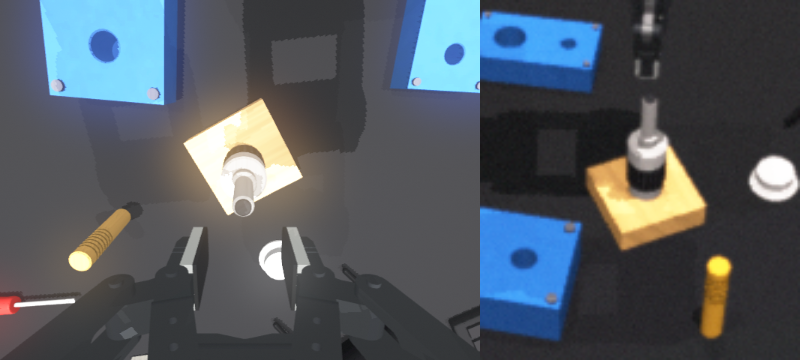

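>>> step_arm([
  {"xyz": [-0.4,0.2,0],"turn": [0,0,0],"gripper": 0},
  {"xyz": [-0.8,0.4,0],"turn": [0,0,0],"gripper": 0},
  {"xyz": [-0.8,0.45,0],"turn": [0,0,0],"gripper": 0},
  {"xyz": [-0.8,0.45,0],"turn": [0,0,0],"gripper": 0},
  {"xyz": [-0.8,0.4,0],"turn": [0,0,0],"gripper": 0},
  {"xyz": [-0.42,0.2,0],"turn": [0,0,0],"gripper": 0},
  {"xyz": [0,0,0],"turn": [0,0,0],"gripper": 0},
  {"xyz": [0,0,0],"turn": [0,0,0],"gripper": 0},
])

```text
time_s: 8.3
position: [0.5601, -0.215, 0.2416]
tool_rot: [[0.373, 0.928, -0.002], [0.928, -0.373, 0.002], [0.001, -0.003, -1.0]]
ft_force: [-0.7, 0.8, -0.4]
grip_width: 0.0428
```

```bash
python3 - <<'E'
from h import *
s=st(); im,d,ci=shot('wrist','w6.png'); P=cloud(ci,d); hsv=cv2.cvtColor(im,cv2.COLOR_RGB2HSV)
k=(np.hypot(P[...,0]-.5605,P[...,1]+.2143)<.03)&(abs(P[...,2]-.11)<.003); e=cv2.fitEllipse(max(cv2.findContours(k.astype(np.uint8),0,1)[0],key=cv2.contourArea)); p=onz(ci,*e[0],.11); print(k.sum(),np.round(P[k].mean(0),4),e,np.round(p,4))
R=np.array(s['tool_rot'])[:2,:2]; T=np.array(s['position'])[:2]; print('shift in tool',np.round((P[k].mean(0)[:2]-T)@R,4),np.round((p[:2]-T)@R,4))
E
```

```text
t 8.3 p [ 0.5601 -0.215   0.2416] F [-0.71  0.83 -0.36] w 0.0428
827 [ 0.5604 -0.2139  0.1097] ((326.7655944824219, 239.59947204589844), (31.140621185302734, 32.02138137817383), 90.72285461425781) [ 0.5603 -0.2139  0.11  ]
shift in tool [ 0.0012 -0.0001] [ 0.0012 -0.0002]
```

>>> step_arm([
  {"xyz": [0.03,0,0.5],"turn": [0,0,0],"gripper": 0},
  {"xyz": [0,0,0.9],"turn": [0,0,0],"gripper": 0},
  {"xyz": [0,0,0.9],"turn": [0,0,0],"gripper": 0},
  {"xyz": [0,0,0.9],"turn": [0,0,0],"gripper": 0},
  {"xyz": [0,0,0.7],"turn": [0,0,0],"gripper": 0},
  {"xyz": [0,0,0.38],"turn": [0,0,0],"gripper": 0},
  {"xyz": [0,0,0],"turn": [0,0,0],"gripper": -0.2},
  {"xyz": [0,0,0],"turn": [0,0,0],"gripper": -0.5},
  {"xyz": [0,0,0],"turn": [0,0,0],"gripper": -1},
  {"xyz": [0,0,0],"turn": [0,0,0],"gripper": -1},
  {"xyz": [0,0,0],"turn": [0,0,0],"gripper": -1},
  {"xyz": [0,0,0],"turn": [0,0,0],"gripper": -1},
  {"xyz": [0,0,0],"turn": [0,0,0],"gripper": -1},
], squeeze=100)

```text
time_s: 9.43
position: [0.561, -0.2134, 0.0724]
tool_rot: [[0.372, 0.928, 0.001], [0.928, -0.372, -0.0], [-0.0, 0.001, -1.0]]
ft_force: [0.8, -0.1, -2.7]
grip_width: 0.0201
```

>>> step_arm([
  {"xyz": [0,0,-0.3],"turn": [0,0,0],"gripper": -1},
  {"xyz": [0,0,-0.8],"turn": [0,0,0],"gripper": -1},
  {"xyz": [0,0,-0.9],"turn": [0,0,0],"gripper": -1},
  {"xyz": [0,0,-0.9],"turn": [0,0,0],"gripper": -1},
  {"xyz": [0,0,-0.9],"turn": [0,0,0],"gripper": -1},
  {"xyz": [0,0,-0.9],"turn": [0,0,0],"gripper": -1},
  {"xyz": [0.4,-0.2,-0.4],"turn": [0,0,0],"gripper": -1},
  {"xyz": [0.8,-0.42,0],"turn": [0,0,0],"gripper": -1},
  {"xyz": [0.8,-0.42,0],"turn": [0,0,0],"gripper": -1},
  {"xyz": [0.8,-0.42,0],"turn": [0,0,0],"gripper": -1},
  {"xyz": [0.8,-0.42,0],"turn": [0,0,0],"gripper": -1},
  {"xyz": [0.38,-0.18,0],"turn": [0,0,0],"gripper": -1},
  {"xyz": [0,0,0],"turn": [0,0,0],"gripper": -1},
  {"xyz": [0,0,0],"turn": [0,0,0],"gripper": -1},
  {"xyz": [0,0,0],"turn": [0,0,0],"gripper": -1},
])

```text
time_s: 10.68
position: [0.5436, -0.0355, 0.276]
tool_rot: [[0.372, 0.928, 0.0], [0.928, -0.372, -0.0], [-0.0, 0.0, -1.0]]
ft_force: [-0.1, -1.0, -3.9]
grip_width: 0.0199
```

```bash
python3 - <<'E'
from h import *
s=st(); im,d,ci=shot('wrist','w7.png'); im3,d3,c3=shot('side','s7.png'); R=np.array(s['tool_rot']); T=np.array(s['position']); print(np.round(R,4).tolist())
# vertical axis through bar bottom centre & stud projected
for lbl,p in(('tcp bottom',T+R@[0,0,.0724]),('stud',np.array([.5437,-.0348,.1735]))):
    for n,c in(('w',ci),('s',c3)):
        E=np.array(c['extrinsics']); q=E[:3,:3].T@(p-E[:3,3]); print(lbl,n,c['fx']*q[0]/q[2]+c['cx'],c['fy']*q[1]/q[2]+c['cy'])
cv2.imwrite('pics/c7.png',np.hstack([cv2.resize(im[150:450,220:440][:,:,::-1],(440,600)),cv2.resize(im3[140:290,290:380][:,:,::-1],(360,600))]))
E
```

```text
t 10.68 p [ 0.5436 -0.0355  0.276 ] F [-0.12 -0.96 -3.86] w 0.0199
[[0.372, 0.9282, 0.0001], [0.9282, -0.372, -0.0004], [-0.0003, 0.0002, -1.0]]
tcp bottom w 324.9527794587515 272.6399496634727
tcp bottom s 340.524100190069 220.75611135316606
stud w 326.32575128787585 253.45596770350716
stud s 340.0387630953374 229.21905184001005
```

View pics/c7.png

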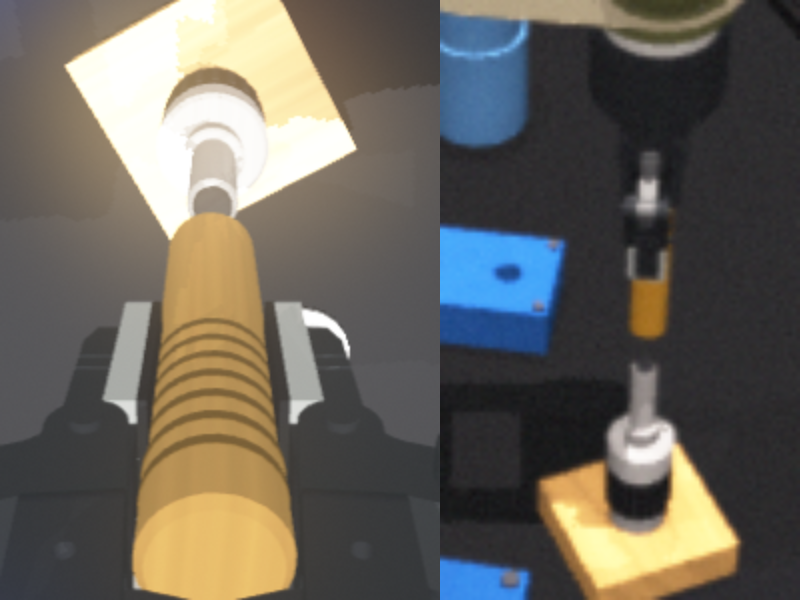

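>>> step_arm([
  {"xyz": [0,0,0.2],"turn": [0,0,0],"gripper": -1},
  {"xyz": [0,0,0.2],"turn": [0,0,0],"gripper": -1},
  {"xyz": [0,0,0.1],"turn": [0,0,0],"gripper": -1},
  {"xyz": [0,0,0.05],"turn": [0,0,0],"gripper": -1},
  {"xyz": [0,0,0.025],"turn": [0,0,0],"gripper": -1},
  {"xyz": [0,0,0],"turn": [0,0,0],"gripper": -1},
  {"xyz": [0,0,0],"turn": [0,0,0],"gripper": -1},
])

```text
time_s: 11.37
position: [0.5437, -0.035, 0.2531]
tool_rot: [[0.372, 0.928, 0.0], [0.928, -0.372, -0.0], [0.0, 0.0, -1.0]]
ft_force: [-0.0, -0.4, -3.5]
grip_width: 0.0197
```

>>> step_arm([
  {"xyz": [0,0,0.025],"turn": [0,0,0],"gripper": -1},
  {"xyz": [0,0,0.025],"turn": [0,0,0],"gripper": -1},
  {"xyz": [0,0,0.025],"turn": [0,0,0],"gripper": -1},
  {"xyz": [0,0,0],"turn": [0,0,0],"gripper": -1},
])

```text
time_s: 11.7
position: [0.5435, -0.0349, 0.2498]
tool_rot: [[0.372, 0.928, -0.0], [0.928, -0.372, 0.0], [-0.0, -0.0, -1.0]]
ft_force: [0.5, -0.1, -3.0]
grip_width: 0.0197
```

>>> step_arm([
  {"xyz": [0,0,0.025],"turn": [0,0,0],"gripper": -1},
  {"xyz": [0,0,0.025],"turn": [0,0,0],"gripper": -1},
  {"xyz": [0,0,0],"turn": [0,0,0],"gripper": -1},
])

```text
time_s: 11.95
position: [0.5435, -0.0349, 0.2477]
tool_rot: [[0.372, 0.928, -0.0], [0.928, -0.372, 0.0], [-0.0, -0.0, -1.0]]
ft_force: [-0.3, 0.7, -3.0]
grip_width: 0.0199
```

>>> step_arm([
  {"xyz": [0,0,0.02],"turn": [0,0,0],"gripper": -1},
  {"xyz": [0,0,0.02],"turn": [0,0,0],"gripper": -1},
  {"xyz": [0,0,0],"turn": [0,0,0],"gripper": -1},
])

```text
time_s: 12.2
position: [0.5435, -0.0349, 0.2462]
tool_rot: [[0.372, 0.928, -0.0], [0.928, -0.372, 0.0], [0.0, -0.0, -1.0]]
ft_force: [-0.7, -0.2, -3.1]
grip_width: 0.0199
```

>>> step_arm([
  {"xyz": [0,0,0.02],"turn": [0,0,0],"gripper": -1},
  {"xyz": [0,0,0],"turn": [0,0,0],"gripper": -1},
])

```text
time_s: 12.37
position: [0.5435, -0.0349, 0.2454]
tool_rot: [[0.372, 0.928, -0.0], [0.928, -0.372, 0.0], [-0.0, -0.0, -1.0]]
ft_force: [0.5, 0.9, -3.0]
grip_width: 0.0202
```

>>> step_arm([
  {"xyz": [0,0,0.02],"turn": [0,0,0],"gripper": -1},
  {"xyz": [0,0,0],"turn": [0,0,0],"gripper": -1},
])

```text
time_s: 12.53
position: [0.5435, -0.0349, 0.2446]
tool_rot: [[0.372, 0.928, -0.0], [0.928, -0.372, 0.0], [0.0, -0.0, -1.0]]
ft_force: [0.7, 0.5, -3.1]
grip_width: 0.0203
```

>>> step_arm([
  {"xyz": [0,0,0.02],"turn": [0,0,0],"gripper": -1},
  {"xyz": [0,0,0],"turn": [0,0,0],"gripper": -1},
])

```text
time_s: 12.7
position: [0.5437, -0.035, 0.2442]
tool_rot: [[0.372, 0.928, 0.001], [0.928, -0.372, -0.0], [0.0, 0.001, -1.0]]
ft_force: [0.5, 0.5, -1.0]
grip_width: 0.0199
```

>>> step_arm([
  {"xyz": [0,0,0.02],"turn": [0,0,0],"gripper": -1},
  {"xyz": [0,0,0],"turn": [0,0,0],"gripper": -1},
])

```text
time_s: 12.87
position: [0.544, -0.035, 0.2441]
tool_rot: [[0.372, 0.928, 0.002], [0.928, -0.372, -0.001], [0.0, 0.002, -1.0]]
ft_force: [-0.2, 0.3, 4.5]
grip_width: 0.0202
```

>>> step_arm([
  {"xyz": [0,0,0.02],"turn": [0,0,0],"gripper": -1},
  {"xyz": [0,0,0],"turn": [0,0,0],"gripper": -1},
])

```text
time_s: 13.03
position: [0.5442, -0.0351, 0.2437]
tool_rot: [[0.372, 0.928, 0.003], [0.928, -0.372, -0.001], [0.0, 0.003, -1.0]]
ft_force: [0.0, -0.5, 6.6]
grip_width: 0.02
```

>>> step_arm([
  {"xyz": [0,0,0.015],"turn": [0,0,0],"gripper": -1},
  {"xyz": [0,0,0],"turn": [0,0,0],"gripper": -1},
])

```text
time_s: 13.2
position: [0.5443, -0.0351, 0.2435]
tool_rot: [[0.372, 0.928, 0.004], [0.928, -0.372, -0.001], [0.0, 0.004, -1.0]]
ft_force: [-0.8, 0.1, 9.6]
grip_width: 0.0198
```

>>> step_arm([
  {"xyz": [0,0,0.02],"turn": [0,0,0],"gripper": -1},
  {"xyz": [0,0,0.01],"turn": [0,0,0],"gripper": -1},
  {"xyz": [0,0,0],"turn": [0,0,0],"gripper": -1},
])

```text
time_s: 13.45
position: [0.5446, -0.0352, 0.243]
tool_rot: [[0.372, 0.928, 0.006], [0.928, -0.372, -0.002], [0.001, 0.006, -1.0]]
ft_force: [-1.7, 0.2, 13.8]
grip_width: 0.0198
```

>>> step_arm([
  {"xyz": [0,0,0.015],"turn": [0,0,0],"gripper": -1},
  {"xyz": [0,0,0],"turn": [0,0,0],"gripper": -1},
])

```text
time_s: 13.62
position: [0.5447, -0.0352, 0.2427]
tool_rot: [[0.372, 0.928, 0.006], [0.928, -0.372, -0.002], [0.001, 0.006, -1.0]]
ft_force: [-1.4, 0.5, 15.6]
grip_width: 0.0202
```

>>> step_arm([
  {"xyz": [0,0,0.02],"turn": [0,0,0],"gripper": -1},
  {"xyz": [0,0,0.01],"turn": [0,0,0],"gripper": -1},
  {"xyz": [0,0,0],"turn": [0,0,0],"gripper": -1},
])

```text
time_s: 13.87
position: [0.545, -0.0353, 0.2421]
tool_rot: [[0.372, 0.928, 0.008], [0.928, -0.372, -0.002], [0.001, 0.008, -1.0]]
ft_force: [-0.1, -0.1, 18.8]
grip_width: 0.0199
```

>>> step_arm([
  {"xyz": [0,0,0.015],"turn": [0,0,0],"gripper": -1},
  {"xyz": [0,0,0],"turn": [0,0,0],"gripper": -1},
])

```text
time_s: 14.03
position: [0.5451, -0.0353, 0.2419]
tool_rot: [[0.372, 0.928, 0.008], [0.928, -0.372, -0.002], [0.001, 0.009, -1.0]]
ft_force: [-0.4, 0.4, 20.4]
grip_width: 0.0202
```

>>> step_arm([
  {"xyz": [0,0,0.02],"turn": [0,0,0],"gripper": -1},
  {"xyz": [0,0,0],"turn": [0,0,0],"gripper": -1},
  {"xyz": [0,0,0],"turn": [0,0,0],"gripper": -1},
])

```text
time_s: 14.28
position: [0.5452, -0.0354, 0.2414]
tool_rot: [[0.372, 0.928, 0.009], [0.928, -0.372, -0.003], [0.001, 0.009, -1.0]]
ft_force: [-0.7, -0.1, 22.7]
grip_width: 0.02
```

>>> step_arm([
  {"xyz": [0,0,-0.1],"turn": [0,0,0],"gripper": -1},
  {"xyz": [0,0,-0.2],"turn": [0,0,0],"gripper": -1},
  {"xyz": [0,0,-0.4],"turn": [0,0,0],"gripper": -1},
  {"xyz": [0,0,-0.4],"turn": [0,0,0],"gripper": -1},
  {"xyz": [-0.38,0.2,0],"turn": [0,0,0],"gripper": -1},
  {"xyz": [-0.8,0.42,0],"turn": [0,0,0],"gripper": -1},
  {"xyz": [-0.8,0.42,0],"turn": [0,0,0],"gripper": -1},
  {"xyz": [-0.8,0.42,0],"turn": [0,0,0],"gripper": -1},
  {"xyz": [-0.8,0.42,0],"turn": [0,0,0],"gripper": -1},
  {"xyz": [-0.4,0.19,0],"turn": [0,0,0],"gripper": -1},
  {"xyz": [0,0,0],"turn": [0,0,0],"gripper": -1},
  {"xyz": [0,0,0],"turn": [0,0,0],"gripper": -1},
])

```text
time_s: 15.28
position: [0.561, -0.2139, 0.2806]
tool_rot: [[0.373, 0.928, -0.002], [0.928, -0.373, 0.001], [0.001, -0.002, -1.0]]
ft_force: [-0.8, 0.5, -3.6]
grip_width: 0.0198
```

Descend to just above the bench (TCP about 0.08), then check stud and bar.

>>> step_arm([
  {"xyz": [0,0,0.6],"turn": [0,0,0],"gripper": -1},
  {"xyz": [0,0,0.9],"turn": [0,0,0],"gripper": -1},
  {"xyz": [0,0,0.9],"turn": [0,0,0],"gripper": -1},
  {"xyz": [0,0,0.9],"turn": [0,0,0],"gripper": -1},
  {"xyz": [0,0,0.8],"turn": [0,0,0],"gripper": -1},
  {"xyz": [0,0,0.5],"turn": [0,0,0],"gripper": -1},
  {"xyz": [0,0,0.3],"turn": [0,0,0],"gripper": -1},
  {"xyz": [0,0,0],"turn": [0,0,0],"gripper": -1},
  {"xyz": [0,0,0],"turn": [0,0,0],"gripper": -1},
  {"xyz": [0,0,0],"turn": [0,0,0],"gripper": -1},
])

```text
time_s: 16.12
position: [0.5619, -0.213, 0.0867]
tool_rot: [[0.371, 0.929, 0.002], [0.929, -0.371, -0.001], [-0.0, 0.002, -1.0]]
ft_force: [0.3, -0.7, -2.9]
grip_width: 0.0202
```

```bash
python3 - <<'E'
from h import *
s=st(); print(np.round(s['tool_rot'],4).tolist()); im,d,ci=shot('side'); P=cloud(ci,d)
T=s['position']; k=(np.hypot(P[...,0]-T[0],P[...,1]-T[1])<.03)
hsv=cv2.cvtColor(im,cv2.COLOR_RGB2HSV); k&=(hsv[...,0]>12)&(hsv[...,0]<30)&(hsv[...,1]>140); ys,xs=np.where(k); print(k.sum(), np.percentile(P[k][:,2],[2,10,98]))
cv2.imwrite('pics/c8.png',cv2.resize(im[190:340,290:420][:,:,::-1],(520,600)))
E
```

```text
t 16.12 p [ 0.5619 -0.213   0.0867] F [ 0.34 -0.71 -2.86] w 0.0202
[[0.3708, 0.9287, 0.0017], [0.9287, -0.3708, -0.001], [-0.0003, 0.0019, -1.0]]
99 [-0.00096331  0.01696459  0.059551  ]
```

View pics/c8.png

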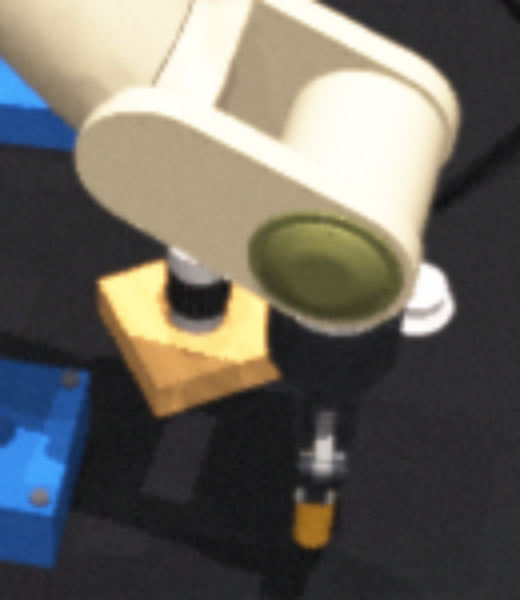

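>>> step_arm([
  {"xyz": [0,0,0.1],"turn": [0,0,0],"gripper": -1},
  {"xyz": [0,0,0.1],"turn": [0,0,0],"gripper": -1},
  {"xyz": [0,0,0.05],"turn": [0,0,0],"gripper": -1},
  {"xyz": [0,0,0],"turn": [0,0,0],"gripper": -1},
])

```text
time_s: 16.5
position: [0.561, -0.2134, 0.0748]
tool_rot: [[0.372, 0.928, -0.001], [0.928, -0.372, 0.001], [0.0, -0.001, -1.0]]
ft_force: [0.6, 0.3, -3.8]
grip_width: 0.0197
```

>>> step_arm([
  {"xyz": [0,0,0.025],"turn": [0,0,0],"gripper": -1},
  {"xyz": [0,0,0.025],"turn": [0,0,0],"gripper": -1},
  {"xyz": [0,0,0],"turn": [0,0,0],"gripper": -1},
])

```text
time_s: 16.75
position: [0.5612, -0.2136, 0.0732]
tool_rot: [[0.372, 0.928, -0.0], [0.928, -0.372, 0.0], [0.0, -0.0, -1.0]]
ft_force: [0.6, 0.3, -3.0]
grip_width: 0.0199
```

>>> step_arm([
  {"xyz": [0,0,0.025],"turn": [0,0,0],"gripper": -1},
  {"xyz": [0,0,0],"turn": [0,0,0],"gripper": -1},
])

```text
time_s: 16.92
position: [0.5613, -0.2136, 0.0723]
tool_rot: [[0.372, 0.928, 0.0], [0.928, -0.372, -0.0], [-0.0, 0.0, -1.0]]
ft_force: [1.0, -0.7, -2.1]
grip_width: 0.02
```

Touching lightly; one more small press, then release and rise.

>>> step_arm([
  {"xyz": [0,0,0.015],"turn": [0,0,0],"gripper": -1},
  {"xyz": [0,0,0],"turn": [0,0,0],"gripper": -1},
])

```text
time_s: 17.08
position: [0.5614, -0.2136, 0.0723]
tool_rot: [[0.372, 0.928, 0.001], [0.928, -0.372, -0.0], [-0.0, 0.001, -1.0]]
ft_force: [-1.4, 0.2, 2.1]
grip_width: 0.0199
```

>>> step_arm([
  {"xyz": [0,0,0],"turn": [0,0,0],"gripper": -0.6},
  {"xyz": [0,0,0],"turn": [0,0,0],"gripper": -0.4},
  {"xyz": [0,0,0],"turn": [0,0,0],"gripper": -0.2},
  {"xyz": [0,0,0],"turn": [0,0,0],"gripper": 0},
  {"xyz": [0,0,0],"turn": [0,0,0],"gripper": 0},
  {"xyz": [0,0,0],"turn": [0,0,0],"gripper": 0},
  {"xyz": [0,0,-0.3],"turn": [0,0,0],"gripper": 0},
  {"xyz": [0,0,-0.8],"turn": [0,0,0],"gripper": 0},
  {"xyz": [0,0,-0.9],"turn": [0,0,0],"gripper": 0},
  {"xyz": [0,0,-0.9],"turn": [0,0,0],"gripper": 0},
  {"xyz": [0,0,-0.9],"turn": [0,0,0],"gripper": 0},
  {"xyz": [0,0,-0.4],"turn": [0,0,0],"gripper": 0},
  {"xyz": [0,0,0],"turn": [0,0,0],"gripper": 0},
])

```text
time_s: 18.17
position: [0.5623, -0.2141, 0.2443]
tool_rot: [[0.372, 0.928, 0.007], [0.928, -0.372, -0.004], [-0.002, 0.008, -1.0]]
ft_force: [0.1, -0.0, -0.5]
grip_width: 0.0428
```

```bash
python3 - <<'E'
from h import *
s=st(); im,d,ci=shot('wrist'); P=cloud(ci,d)
k=(np.hypot(P[...,0]-.5605,P[...,1]+.2143)<.03)&(abs(P[...,2]-.11)<.004); print('bar',k.sum(),np.round(P[k].mean(0),4))
im,d,ci=shot('top'); P=cloud(ci,d); k=(np.hypot(P[...,0]-.5435,P[...,1]+.035)<.025)
for a,b in((.16,.18),(.1,.112),): q=k&(P[...,2]>a)&(P[...,2]<b); print(a,q.sum(),np.round(P[q].mean(0),4) if q.any() else '')
E
```

```text
t 18.17 p [ 0.5623 -0.2141  0.2443] F [ 0.07 -0.03 -0.53] w 0.0428
bar 826 [ 0.5618 -0.2135  0.1097]
0.16 59 [ 0.5439 -0.0361  0.1673]
0.1 216 [ 0.54   -0.035   0.1044]
```

>>> step_arm([
  {"xyz": [0.4,-0.2,0],"turn": [0,0,0],"gripper": 0},
  {"xyz": [0.8,-0.42,0],"turn": [0,0,0],"gripper": 0},
  {"xyz": [0.8,-0.42,0],"turn": [0,0,0],"gripper": 0},
  {"xyz": [0.8,-0.42,0],"turn": [0,0,0],"gripper": 0},
  {"xyz": [0.8,-0.42,0],"turn": [0,0,0],"gripper": -0.1},
  {"xyz": [0.39,-0.2,0],"turn": [0,0,0],"gripper": -0.1},
  {"xyz": [0,0,0],"turn": [0,0,0],"gripper": -0.1},
  {"xyz": [0,0,0],"turn": [0,0,0],"gripper": -0.1},
  {"xyz": [0,0,0],"turn": [0,0,0],"gripper": -0.1},
])

```text
time_s: 19.02
position: [0.5431, -0.0347, 0.2388]
tool_rot: [[0.372, 0.928, -0.002], [0.928, -0.372, 0.0], [-0.0, -0.002, -1.0]]
ft_force: [-0.0, -1.1, -0.1]
grip_width: 0.0389
```

```bash
python3 - <<'E'
from h import *
s=st(); im,d,ci=shot('wrist','w9.png'); P=cloud(ci,d);R=np.array(s['tool_rot'])[:2,:2]; T=np.array(s['position'])[:2]
k=(np.hypot(P[...,0]-.5435,P[...,1]+.035)<.012)&(P[...,2]>.15)&(P[...,2]<.185); z=np.percentile(P[k][:,2],98); q=k&(P[...,2]>z-.003); m=P[q].mean(0); print('stud top',z,np.round(m,4),np.round((m[:2]-T)@R,4),np.round(R,4).tolist())
for zz in np.arange(.11,.18,.005):
    q=(np.hypot(P[...,0]-.542,P[...,1]+.034)<.02)&(abs(P[...,2]-zz)<.0025); print(round(zz,3),q.sum(),end='; ')
E
```

```text
t 19.02 p [ 0.5431 -0.0347  0.2388] F [-0.02 -1.05 -0.11] w 0.0389
stud top 0.17048889839134937 [ 0.5445 -0.035   0.1693] [0.0003 0.0014] [[0.3718, 0.9283], [0.9283, -0.3718]]
0.11 18; 0.115 373; 0.12 63; 0.125 60; 0.13 67; 0.135 62; 0.14 77; 0.145 67; 0.15 88; 0.155 75; 0.16 94; 0.165 320; 0.17 400; 0.175 0;
```

>>> step_arm([
  {"xyz": [0,0.03,0.4],"turn": [0,0,0],"gripper": -0.1},
  {"xyz": [0,0,0.8],"turn": [0,0,0],"gripper": -0.1},
  {"xyz": [0,0,0.7],"turn": [0,0,0],"gripper": -0.1},
  {"xyz": [0,0,0.42],"turn": [0,0,0],"gripper": -0.1},
  {"xyz": [0,0,0],"turn": [0,0,0],"gripper": -0.2},
  {"xyz": [0,0,0],"turn": [0,0,0],"gripper": -0.3},
  {"xyz": [0,0,0],"turn": [0,0,0],"gripper": -0.5},
  {"xyz": [0,0,0],"turn": [0,0,0],"gripper": -1},
  {"xyz": [0,0,0],"turn": [0,0,0],"gripper": -1},
  {"xyz": [0,0,0],"turn": [0,0,0],"gripper": -1},
  {"xyz": [0,0,0],"turn": [0,0,0],"gripper": -1},
], squeeze=100)

```text
time_s: 19.98
position: [0.5451, -0.0354, 0.1485]
tool_rot: [[0.372, 0.928, 0.003], [0.928, -0.372, -0.002], [-0.0, 0.003, -1.0]]
ft_force: [-0.4, -1.7, 7.0]
grip_width: 0.0139
```

>>> step_arm([
  {"xyz": [0,0,-0.05],"turn": [0,0,0],"gripper": -1},
  {"xyz": [0,0,-0.1],"turn": [0,0,0],"gripper": -1},
  {"xyz": [0,0,-0.2],"turn": [0,0,0],"gripper": -1},
  {"xyz": [0,0,-0.3],"turn": [0,0,0],"gripper": -1},
  {"xyz": [0,0,-0.4],"turn": [0,0,0],"gripper": -1},
  {"xyz": [0,0,-0.4],"turn": [0,0,0],"gripper": -1},
  {"xyz": [0,0,-0.2],"turn": [0,0,0],"gripper": -1},
  {"xyz": [0,0,0],"turn": [0,0,0],"gripper": -1},
  {"xyz": [0,0,0],"turn": [0,0,0],"gripper": -1},
  {"xyz": [0,0,0],"turn": [0,0,0],"gripper": -1},
  {"xyz": [0,0,0],"turn": [0,0,0],"gripper": -1},
  {"xyz": [0,0,0],"turn": [0,0,0],"gripper": -1},
])

```text
time_s: 20.98
position: [0.5442, -0.0348, 0.2121]
tool_rot: [[0.372, 0.928, -0.002], [0.928, -0.372, 0.0], [-0.0, -0.002, -1.0]]
ft_force: [-0.4, 0.7, -6.2]
grip_width: 0.0138
```

```bash
python3 - <<'E'
from h import *
s=st(); im,d,ci=shot('wrist','w10.png'); im3,d3,c3=shot('side','s10.png')
cv2.imwrite('pics/c10.png',np.hstack([cv2.resize(im[150:450,220:440][:,:,::-1],(440,600)),cv2.resize(im3[170:320,290:380][:,:,::-1],(360,600))]))
E
```

```text
t 20.98 p [ 0.5442 -0.0348  0.2121] F [-0.35  0.72 -6.18] w 0.0138
```

View pics/c10.png

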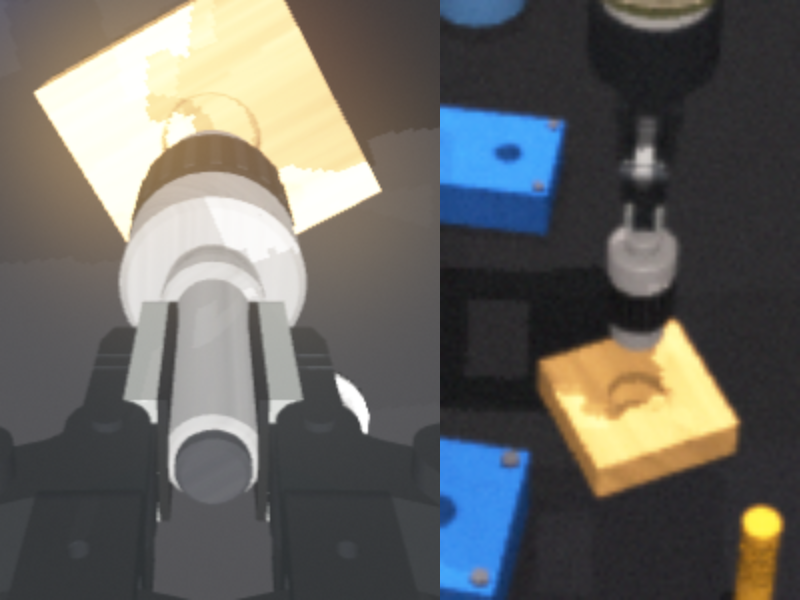

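>>> step_arm([
  {"xyz": [0.4,-0.25,0],"turn": [0,0,0],"gripper": -1},
  {"xyz": [0.7,-0.44,0],"turn": [0,0,0],"gripper": -1},
  {"xyz": [0.8,-0.5,0],"turn": [0,0,0],"gripper": -1},
  {"xyz": [0.8,-0.5,0],"turn": [0,0,0],"gripper": -1},
  {"xyz": [0.8,-0.5,0],"turn": [0,0,0],"gripper": -1},
  {"xyz": [0.8,-0.5,0],"turn": [0,0,0],"gripper": -1},
  {"xyz": [0.7,-0.44,0],"turn": [0,0,0],"gripper": -1},
  {"xyz": [0.37,-0.23,0],"turn": [0,0,0],"gripper": -1},
  {"xyz": [0,0,0],"turn": [0,0,0],"gripper": -1},
  {"xyz": [0,0,0],"turn": [0,0,0],"gripper": -1},
  {"xyz": [0,0,0],"turn": [0,0,0],"gripper": -1},
])

```text
time_s: 22.0
position: [0.4996, 0.214, 0.2127]
tool_rot: [[0.372, 0.928, -0.0], [0.928, -0.372, -0.0], [-0.001, -0.0, -1.0]]
ft_force: [-0.4, -0.5, -5.6]
grip_width: 0.0135
```

```bash
python3 - <<'E'
from h import *
s=st(); im,d,ci=shot('wrist','w11.png'); P=cloud(ci,d); R=np.array(s['tool_rot']); T=np.array(s['position'])
g=cv2.cvtColor(im,cv2.COLOR_RGB2GRAY)
near=np.hypot(P[...,0]-.453,P[...,1]-.233)
hsv=cv2.cvtColor(im,cv2.COLOR_RGB2HSV)
m=(hsv[...,0]>95)&(hsv[...,0]<125)&(hsv[...,1]>100)&(abs(P[...,2]-.04)<.0025)&(np.hypot(P[...,0]-.483,P[...,1]-.219)<.1)
ct,hi=cv2.findContours(m.astype(np.uint8),cv2.RETR_CCOMP,cv2.CHAIN_APPROX_NONE)
for c,h in zip(ct,hi[0]):
    if cv2.contourArea(c)>150:
        q=np.array([onz(ci,*p,.04)[:2] for p in c[:,0]]).astype(np.float32)
        print('hole' if h[3]>=0 else 'outer',cv2.contourArea(c),np.round(cv2.minEnclosingCircle(q),4) if 0 else [np.round(v,4) for v in cv2.minEnclosingCircle(q)],[np.round(v,4) for v in cv2.minAreaRect(q)],[round(float(x),1) for x in c[:,0].mean(0)])
cv2.imwrite('pics/c11.png',im[:,:,::-1])
# nose of chuck: lowest visible points below TCP
k=(np.hypot(*(P[...,:2]-T[:2]).transpose(2,0,1))<.035)&(P[...,2]<T[2]-.03)&(P[...,2]>.07)
for a in np.arange(.08,.185,.01):
    q=k&(abs(P[...,2]-a)<.004)
    if q.sum()>20: L=(P[q]-T)@R; print(round(a,3),q.sum(),np.round([L[:,0].min(),L[:,0].max(),L[:,1].min(),L[:,1].max()],4))
E
```

```text
t 22.0 p [0.4996 0.214  0.2127] F [-0.38 -0.45 -5.61] w 0.0135
outer 15365.5 [array([0.4829, 0.2193]), np.float64(0.0846)] [array([0.4829, 0.2192]), array([0.08  , 0.1499]), np.float64(64.9974)] [321.0, 188.0]
hole 2462.0 [array([0.4528, 0.2333]), np.float64(0.0205)] [array([0.4529, 0.2332]), array([0.0405, 0.0397]), np.float64(68.16)] [326.3, 155.0]
hole 174.5 [array([0.4343, 0.2796]), np.float64(0.0068)] [array([0.4355, 0.2794]), array([0.0127, 0.0094]), np.float64(83.3821)] [378.6, 105.9]
hole 879.5 [array([0.4371, 0.2644]), np.float64(0.0162)] [array([0.4359, 0.2673]), array([0.0304, 0.0236]), np.float64(10.1583)] [361.7, 118.6]
0.09 37 [-0.0094  0.0124 -0.0197 -0.0155]
0.11 62 [-0.018   0.018  -0.0233 -0.0119]
0.12 246 [-0.0193  0.0215 -0.0236 -0.0082]
0.13 273 [-0.021   0.0215 -0.0236 -0.0035]
0.14 526 [-0.0211  0.0221 -0.0234 -0.0033]
0.15 286 [-0.0194  0.0214 -0.0228 -0.0068]
0.16 446 [-0.0199  0.021  -0.0228 -0.0043]
0.17 3209 [-0.0206  0.0222 -0.0228  0.0092]
0.18 736 [-0.0103  0.0118 -0.0128 -0.0031]
```

View pics/c11.png

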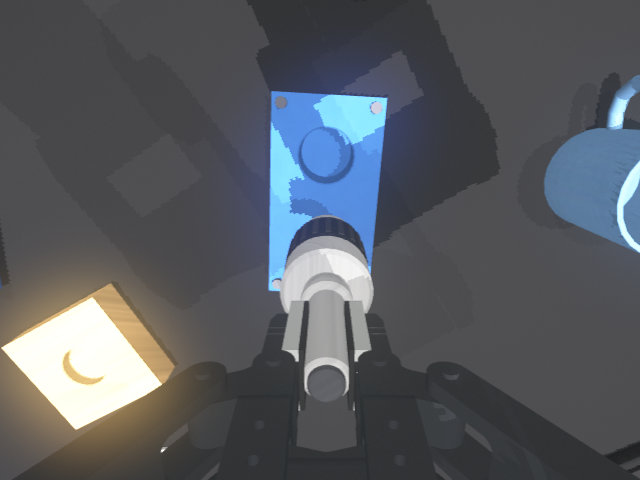

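>>> step_arm([
  {"xyz": [0,-0.4,0],"turn": [0,0,0],"gripper": -1},
  {"xyz": [0,-0.5,0],"turn": [0,0,0],"gripper": -1},
  {"xyz": [0,-0.32,0.1],"turn": [0,0,0],"gripper": -1},
  {"xyz": [0,0,0.3],"turn": [0,0,0],"gripper": -1},
  {"xyz": [0,0,0.3],"turn": [0,0,0],"gripper": -1},
  {"xyz": [0,0,0.15],"turn": [0,0,0],"gripper": -1},
  {"xyz": [0,0,0],"turn": [0,0,0],"gripper": -1},
  {"xyz": [0,0,0],"turn": [0,0,0],"gripper": -1},
  {"xyz": [0,0,0],"turn": [0,0,0],"gripper": -1},
])

```text
time_s: 22.8
position: [0.4548, 0.2324, 0.1795]
tool_rot: [[0.372, 0.928, 0.001], [0.928, -0.372, 0.0], [0.001, 0.001, -1.0]]
ft_force: [-0.3, -0.0, -6.1]
grip_width: 0.0136
```

```bash
python3 - <<'E'
from h import *
s=st(); im,d,ci=shot('wrist','w12.png'); P=cloud(ci,d); R=np.array(s['tool_rot']); T=np.array(s['position'])
print(np.round(R[:,2],4),'axis vs hole (tool)',np.round((np.array([.4529,.2333])-T[:2])@R[:2,:2],4))
k=(np.hypot(*(P[...,:2]-T[:2]).transpose(2,0,1))<.035)&(P[...,2]<T[2]-.03)&(P[...,2]>.045)
for a in (.06,.07,.08,.09,.1,.11,.12):
    q=k&(abs(P[...,2]-a)<.004)
    if q.sum()>20: L=(P[q]-T)@R; print(round(a,3),q.sum(),np.round([L[:,0].min(),L[:,0].max(),L[:,1].min(),L[:,1].max()],4))
E
```

```text
t 22.8 p [0.4548 0.2324 0.1795] F [-0.33 -0.02 -6.11] w 0.0136
[ 1.1e-03  3.0e-04 -1.0e+00] axis vs hole (tool) [ 0.0002 -0.0021]
0.06 62 [-0.0107  0.0125 -0.0197 -0.0152]
0.08 153 [-0.019   0.0214 -0.0235 -0.0083]
0.09 258 [-0.0202  0.0214 -0.0236 -0.0081]
0.1 305 [-0.0212  0.0215 -0.0234 -0.0034]
0.11 407 [-0.0207  0.0218 -0.0234 -0.0038]
0.12 385 [-0.0197  0.0207 -0.0229 -0.0075]
```

>>> step_arm([
  {"xyz": [0,0,0.12],"turn": [0,0,0],"gripper": -1},
  {"xyz": [0,0,0.12],"turn": [0,0,0],"gripper": -1},
  {"xyz": [0,0,0.12],"turn": [0,0,0],"gripper": -1},
  {"xyz": [0,0,0],"turn": [0,0,0],"gripper": -1},
])

```text
time_s: 23.18
position: [0.4537, 0.2325, 0.1633]
tool_rot: [[0.372, 0.928, -0.002], [0.928, -0.372, -0.001], [-0.001, -0.002, -1.0]]
ft_force: [-0.3, -0.4, -6.4]
grip_width: 0.0138
```

>>> step_arm([
  {"xyz": [0,0,0.12],"turn": [0,0,0],"gripper": -1},
  {"xyz": [0,0,0.12],"turn": [0,0,0],"gripper": -1},
  {"xyz": [0,0,0.06],"turn": [0,0,0],"gripper": -1},
  {"xyz": [0,0,0],"turn": [0,0,0],"gripper": -1},
  {"xyz": [0,0,0],"turn": [0,0,0],"gripper": -1},
])

```text
time_s: 23.6
position: [0.4542, 0.2327, 0.1524]
tool_rot: [[0.372, 0.928, -0.0], [0.928, -0.372, -0.0], [-0.0, -0.0, -1.0]]
ft_force: [0.3, 0.6, -6.9]
grip_width: 0.0139
```

>>> step_arm([
  {"xyz": [0,0,0.08],"turn": [0,0,0],"gripper": -1},
  {"xyz": [0,0,0.08],"turn": [0,0,0],"gripper": -1},
  {"xyz": [0,0,0],"turn": [0,0,0],"gripper": -1},
])

```text
time_s: 23.85
position: [0.4539, 0.2326, 0.1455]
tool_rot: [[0.372, 0.928, -0.001], [0.928, -0.372, -0.0], [-0.001, -0.001, -1.0]]
ft_force: [-0.1, -0.5, -6.2]
grip_width: 0.0138
```

>>> step_arm([
  {"xyz": [0,0,0.03],"turn": [0,0,0],"gripper": -1},
  {"xyz": [0,0,0.03],"turn": [0,0,0],"gripper": -1},
  {"xyz": [0,0,0],"turn": [0,0,0],"gripper": -1},
])

```text
time_s: 24.1
position: [0.4542, 0.2327, 0.1437]
tool_rot: [[0.372, 0.928, 0.0], [0.928, -0.372, 0.0], [0.0, 0.0, -1.0]]
ft_force: [0.3, -0.0, -6.2]
grip_width: 0.0134
```

>>> step_arm([
  {"xyz": [0,0,0.03],"turn": [0,0,0],"gripper": -1},
  {"xyz": [0,0,0],"turn": [0,0,0],"gripper": -1},
])

```text
time_s: 24.27
position: [0.4544, 0.2327, 0.1435]
tool_rot: [[0.372, 0.928, 0.001], [0.928, -0.372, 0.0], [0.001, 0.001, -1.0]]
ft_force: [-3.2, -0.8, 3.6]
grip_width: 0.0134
```

>>> step_arm([
  {"xyz": [0,0,0.025],"turn": [0,0,0],"gripper": -1},
  {"xyz": [0,0,0],"turn": [0,0,0],"gripper": -1},
])

```text
time_s: 24.43
position: [0.4545, 0.2327, 0.1434]
tool_rot: [[0.371, 0.928, 0.002], [0.928, -0.371, 0.0], [0.001, 0.002, -1.0]]
ft_force: [-5.9, -1.7, 12.2]
grip_width: 0.0138
```

>>> step_arm([
  {"xyz": [0,0,-0.03],"turn": [0,0,0],"gripper": -1},
  {"xyz": [0,0,0],"turn": [0,0,0],"gripper": -0.8},
  {"xyz": [0,0,0],"turn": [0,0,0],"gripper": -0.55},
  {"xyz": [0,0,0],"turn": [0,0,0],"gripper": -0.3},
  {"xyz": [0,0,0],"turn": [0,0,0],"gripper": -0.1},
  {"xyz": [0,0,0],"turn": [0,0,0],"gripper": -0.1},
  {"xyz": [0,0,0],"turn": [0,0,0],"gripper": -0.1},
  {"xyz": [0,0,-0.4],"turn": [0,0,0],"gripper": -0.1},
  {"xyz": [0,0,-0.8],"turn": [0,0,0],"gripper": -0.1},
  {"xyz": [0,0,-0.9],"turn": [0,0,0],"gripper": -0.1},
  {"xyz": [0,0,-0.4],"turn": [0,0,0],"gripper": -0.1},
  {"xyz": [0,0,0],"turn": [0,0,0],"gripper": -0.1},
  {"xyz": [0,0,0],"turn": [0,0,0],"gripper": -0.1},
  {"xyz": [0,0,0],"turn": [0,0,0],"gripper": -0.1},
])

```text
time_s: 25.6
position: [0.4537, 0.2325, 0.2415]
tool_rot: [[0.372, 0.928, -0.002], [0.928, -0.372, -0.001], [-0.001, -0.002, -1.0]]
ft_force: [1.2, 0.0, -0.2]
grip_width: 0.0385
```

```bash
python3 - <<'E'
from h import *
s=st(); im,d,ci=shot('wrist','w13.png'); P=cloud(ci,d)
r=np.hypot(P[...,0]-.453,P[...,1]-.233)
for a,b in((.093,.104),(.11,.12),(.155,.17)):
    q=(r<.03)&(P[...,2]>a)&(P[...,2]<b); print(a,q.sum(),np.round(P[q].mean(0),4),np.round(np.percentile(P[q][:,2],[50,98]),4))
im3,d3,c3=shot('side','s13.png'); im2,_,_=shot('top'); 
cv2.imwrite('pics/c13.png',np.hstack([cv2.resize(im[:,:,::-1],(400,300)),cv2.resize(im3[60:440,150:530][:,:,::-1],(400,300))]))
Q=cloud(c3,d3); k=(np.hypot(Q[...,0]-.5618,Q[...,1]+.2135)<.03)&(Q[...,2]>.06); print('bar',np.round(Q[k].mean(0),4),np.percentile(Q[k][:,2],98))
E
```

```text
t 25.6 p [0.4537 0.2325 0.2415] F [ 1.2   0.02 -0.21] w 0.0385
0.093 1797 [0.448  0.2361 0.0995] [0.0997 0.1012]
0.11 383 [0.449  0.2358 0.1121] [0.1112 0.1188]
0.155 720 [0.4521 0.2342 0.1623] [0.1631 0.1654]
bar [ 0.56   -0.2217  0.0925] 0.1128759870275998
```

```bash
python3 - <<'E'
from h import *
f=np.load('pics/w13.png.npz'); K=f['K']; ci=dict(fx=K[0],fy=K[1],cx=K[2],cy=K[3],extrinsics=f['E']); P=cloud(ci,f['d'])
r=np.hypot(P[...,0]-.453,P[...,1]-.233)
q=(r<.015)&(P[...,2]>.1635)&(P[...,2]<.17); print('stud',np.round(P[q].mean(0),4))
q=((r<.03)&(abs(P[...,2]-.0997)<.003)).astype(np.uint8); h=cv2.convexHull(max(cv2.findContours(q,0,1)[0],key=cv2.contourArea)); w=np.array([onz(ci,*p,.1)[:2] for p in h[:,0]]).astype(np.float32); print('chuck top',cv2.minEnclosingCircle(w))
order.close_job(); st()
E
```

```text
stud [0.4534 0.2337 0.1644]
chuck top ((0.45254597067832947, 0.2342255711555481), 0.021438974887132645)
the job is handed in; nothing more can be done
the job is handed in; nothing more can be done
```

The job is done and handed in. The arbor is tight in the chuck, and the chuck hangs nose down in the big hole of the small stand. I let go and raised the gripper clear at about 25.6 s of the 72 s allowed.

- **Fitting:** I set the arbor in the chuck's socket with about 10 N and let go. I then pressed the stud with the brass bar to about 26 N in small slow steps. That figure is the wrist reading corrected for the bar's weight.
- **Bar:** I stood it back on the bench. The wrist camera right afterwards showed its top level at 0.110 m, and a later side view agreed.
- **Lift:** I raised chuck and arbor together by the shank alone. A picture showed the chuck hanging clear of the block.

| Last check | Measured |
|---|---|
| Chuck top height | 0.0997 m, so the chuck is fully seated |
| Chuck top to hole centre | about 1 mm |
| Stud to chuck centre | about 1 mm, over 65 mm of height |
| Arbor tip above the chuck's origin | about 0.059 m (allowed 0.052 to 0.072) |

**Not checked:** I could not view the last picture because the 12-picture limit was reached, so the final check rests on depth readings only. I did not measure the flange, screwdriver or mug again; nothing I did came near them.

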